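# Load the tilting inspection table and hold it at the set angle

## Task

Lay the milled aluminium part in the pocket of the tilting table, seated flat with its round boss up and the boss end on the side away from the scale arc, while the table is down. Then lift the table by its handle bar until its pointer lines up with the index already clamped on the arc, and hold it still there for the inspection: the program finishes while the gripper is still holding the table up, with the part lying in the pocket. Do not shift the index or disturb the bottles and the beaker.

Things in the scene. Friction and masses are not known exactly. Their poses are not given: they have to be found in the camera images.
- part_centre (a point): Centre, half-way up, of the loose milled aluminium part (about 85 g): a flat block 34 (its x) x 52 (its y) x 12 mm with an upright round boss, 16 mm across, 10 mm high, on top; 22 mm high in all, so this point is 11 mm above its underside. The boss stands 10 mm off the middle towards its -y end. It starts flat on the worktop, boss up, at widely varying yaw.
- boss_top (a point): Middle of the top of the boss of the part: at x 0, y -10 mm, 11 mm above the part's centre point; the part's axes.
- part: The same part; origin at the centre of its underside, axes as for its centre point.
- hinge (a point): Point on the tilting table's hinge axis, 48 mm above the worktop, on a screwed-down grey base (145 x 165 x 12 mm) whose place and yaw vary. Axes, which do not tilt: y along the hinge, towards the scale arc; x level, away from the handle; z up. The flat aluminium scale arc (radius 135 mm about the hinge, top 170 mm above the worktop) stands at y = +100 mm.
- tilt_plate (a joint): Angle of the tilting table (rad): 0 = down, resting level; grows as the handle end is lifted (to 1.2). It turns freely and falls back to 0 when let go (table 0.4 kg). At angle a the handle bar is at x = -170 cos(a) mm, z = +170 sin(a) mm from the hinge point, in the hinge axes.
- pocket (a point): Centre of the pocket's floor (the table's top face), 65 mm from the hinge axis, 52 mm above the worktop when down; its axes are the hinge's, tilting with the table. 40 (x) x 58 (y) mm between black lips 8 mm high, so the part has 3 mm play all round, long side along y. Each long side's lip has a 44 mm gap in the middle for the fingers. Arc at +y: the boss end belongs at -y.
- handle (a point): Middle of the handle: a round steel bar 10 mm across, 90 mm long along y, carried by side rods (72 mm clear between them), with a 40 mm gap between bar and table edge. 48 mm above the worktop when down, open below. Tilts with the table; the bar can turn between the fingers.
- plate_tip (a point): Tip of the table's pointer: a dark steel strip on the table's side next to the arc, pointing at the arc; 129 mm from the hinge axis. Its axes tilt with the table.
- index_tip (a point): The index: a black clamp on the arc with a steel pin towards the table; this point is on the pin, 135 mm from the hinge axis, at the same y as the pointer's tip. Its axes are those of the table when table and index are at the same angle.
- index (a joint): Angle of the index (rad), measured just like the table's: the table points at it when both joints read the same. Preset between about 0.45 and 0.85; a stiff friction clamp keeps it, leave it alone.
- brown_bottle: Brown glass bottle with a blue cap, 60 mm across, 133 mm high, behind the tilting table; origin at the centre of its underside. Leave alone.
- glass_beaker: Clear glass beaker, 54 mm across, 68 mm high, behind and to the right of the tilting table; origin at the centre of its underside. Leave alone.
- white_bottle: White plastic bottle with a blue cap, 50 mm across, 103 mm high, to the left of the tall stirrer, which stands in the middle of the worktop, left of the tilting table; origin at the centre of its underside. Leave alone.
Not all that is in view belongs to the job. Leave any blue or brown look-alike of the part alone.

How it is judged:
On the way:
1. the part lies seated in the pocket, boss up and boss end away from the arc, let go, with the table down (x of part_centre in the frame of pocket between -0.006 and 0.006 m and y of part_centre in the frame of pocket between -0.006 and 0.006 m and z of part_centre in the frame of pocket between 0.008 and 0.014 m and z of boss_top in the frame of pocket above 0.019 m and y of boss_top in the frame of pocket below -0.003 m and contact force between the fingers and part below 0.2 N and value of joint tilt_plate below 0.05 rad), for 0.2 s.
At the end, for the whole second after the job is handed in: The table is held up by the fingers (contact over 1 N, none of the bystanders propping it), still (under 0.08 rad/s), within 0.07 rad (4 degrees) of the index, and the part lies seated in the pocket (centre within 6 mm, flat, boss up, boss end away from the arc), not touched by the fingers (x of part_centre in the frame of pocket between -0.006 and 0.006 m and y of part_centre in the frame of pocket between -0.006 and 0.006 m and z of part_centre in the frame of pocket between 0.008 and 0.014 m and z of boss_top in the frame of pocket above 0.019 m and y of boss_top in the frame of pocket below -0.003 m and contact force between the fingers and part below 0.2 N and angle between the x axis of plate_tip and the x axis of index_tip, either way round below 0.07 rad and value of joint tilt_plate above 0.3 rad and velocity of joint tilt_plate between -0.08 and 0.08 rad/s and contact force between the fingers and tilt_plate above 1 N and contact force between tilt_plate and brown_bottle below 0.1 N and contact force between tilt_plate and glass_beaker below 0.1 N and contact force between tilt_plate and white_bottle below 0.1 N); the arm keeps its last pose, push and grip.
It fails at once if the index is shifted (over 8 mm) (distance of index_tip from where it was at the start of the episode above 0.008 m).
It fails at once if the brown bottle is disturbed (moved over 30 mm or tipped) (distance of brown_bottle from where it was at the start of the episode above 0.03 m or angle between brown_bottle's own z axis and vertical above 0.5 rad).
It fails at once if the glass beaker is disturbed (moved over 30 mm or tipped) (distance of glass_beaker from where it was at the start of the episode above 0.03 m or angle between glass_beaker's own z axis and vertical above 0.5 rad).
It fails at once if the white bottle is disturbed (moved over 30 mm or tipped) (distance of white_bottle from where it was at the start of the episode above 0.03 m or angle between white_bottle's own z axis and vertical above 0.5 rad).
It also fails if it takes over 45 s, if anything falls off the work surface, if the arm or the gripper's body presses on something with over 40 N, if the wrist force passes 120 N, or if a joint passes its speed limit or range.

## Robot

A 6-joint arm with a two-finger parallel gripper is mounted at the origin on a cart in front of the work surface, level with it; the furniture and walls round the work are solid. World frame = base frame: x ahead of the robot, y to its left, z up, the work surface at z = 0. Lengths are in m, angles in rad, forces in N, time in s.
With the tool pointing down it reaches from about 0.375 to 0.9 m from the base axis. Payload 3.1 kg.
Tool frame: the origin (TCP) lies at the centre of the arm's flange, where the gripper is bolted on; the fingertips stand 173 mm ahead of it and the grasp point (between the pads) lies 155 mm ahead of it; z points along the fingers, x is the direction in which the jaws open and shut, and the axes are right-handed (so a half turn about z gives the same grasp; the last joint's range is limited). The gripper opens to 85 mm and grips with 20 to 120 N. Pads are 22 mm wide; open, the fingers measure 114 mm over their backs; the gripper's body (76 mm by 85 mm) begins 54 mm behind the grasp point. The pads swing forward as they close: fully open they stand 13 mm farther back than shut.
Start: joints at [1, 0.527, 1.433, -0, 1.181, -0.178], TCP at [0.239, 0.577, 0.405] pointing down, gripper open.
Joint ranges: [-3.08, 3.08], [-0.75, 2.2], [0.22, 2.44], [-1.43, 4.57], [0, 2.65], [-2.85, 2.85]. Speed limits (rad/s): [2.79, 2.79, 3.14, 3.14, 3.14, 3.14].

## Interface

Orientations are given as a unit quaternion [x, y, z, w].
In Python, from station import manip gives the robot as it stands.
- The arm moves only by the shell command python3 -m jog 'ROWS' [OPENING] [FORCE]. ROWS is JSON, a list that holds one entry, the list of rows, each a list of 4 numbers: the shift along the world's x, y, z in mm, then the turn about the world's z in degrees. A call has exactly 8 rows; each row shifts and turns the commanded pose from where the row before left it; what a row does not reach is not made up. A row lasts 1/8 s, in which the tool goes at most 62.5 mm and 10.7 degrees, less where a joint would pass 70% of its speed; a pose out of reach is approached as far as the arm can. A call is refused whole if a number of a shift passes 62.5 or a number of a turn 10.7, either way. A call with a gripper value outside its range is refused whole. OPENING is the opening in per cent of the stroke, from 0 (shut) to 100 (fully open), set as the call begins (- or left out, the last holds). The fingers move at their own pace and stop on an object; FORCE is the grip in N (left out, the last holds). Time passes only in rows, so rows that do not move let the fingers close, or fill a call up. It gives the time, the measured TCP pose, the force and the opening at its end, in the units of the state.
- manip.sense(): the state, without advancing time (a new reading comes with each control period).
- manip.snapshot(name): name is "side" or "top" or "wrist"; returns the picture (384x512x3 uint8, red, green, blue); there is no depth.
- manip.camera_info(name): a dict with "fx", "fy", "cx", "cy" (pixels), "k1" (the pictures are not rectified: a ray, as slopes to the right and down, at radius r is drawn at 1 + k1 r^2 times it, then the intrinsics apply), "R" (3x3) and "t" (3): a world point X has camera coordinates R X + t. Camera axes: x right, y down, z forward; pixel columns grow to the right and rows downward; lengths in m; the calibration is good to about 2 mm. A picture is of the moment at which its call begins: read the wrist's pose just before it. camera_info takes no time and is no camera call; for the wrist camera it gives the pose at the moment of the call.
- manip.sign_off(): hands the job in, once; it reports no verdict.
The state is a dict: "t": time; "q": joint angles; "qd": joint speeds; "tau": joint torques, N m; "tcp_pos": TCP position; "tool_rot": TCP orientation; "force": force on the tool from outside, world axes, zero at the start; "ft_torque": the same for the moment, N m; "finger_gap": opening from 0.0 (shut) to 1.0 (fully open).
Only numpy, scipy, OpenCV 4.12 (cv2) and the standard library are available. Lean on these libraries where they do the work, as an engineer would, in place of code of your own. Each camera call takes 0.05 s, during which the arm holds its last target. There are 200 camera calls.

## Working session

There is one attempt and no reset: what is moved stays moved. The work goes in short steps, Python scripts to look and compute and a shell command to move; the robot and the scene stay as the last step left them, time stands still between calls to the robot, and variables do not carry over. Pictures are saved under pics/ and viewed, about 8 in all and at most 12, crops included, and the job is handed in when it is done.

```bash
mkdir -p pics; ls
python3 - <<'E'
from station import manip
import cv2,numpy as np
for n in ("top","side"):
    im=manip.snapshot(n); c=manip.camera_info(n)
    print(n,{k:np.round(v,4).tolist() for k,v in c.items()})
    cv2.imwrite(f"pics/{n}0.png",im[...,::-1])
s=manip.sense(); print(s)
E
```

```text
pics
top {'fx': 485.3985, 'fy': 485.3985, 'cx': 257.6941, 'cy': 189.0906, 'k1': -0.1785, 'R': [[-0.3569, -0.9341, 0.0095], [-0.8443, 0.3182, -0.4311], [0.3997, -0.1619, -0.9022]], 't': [0.0351, 0.5803, 1.586]}
side {'fx': 372.9771, 'fy': 372.9771, 'cx': 248.1486, 'cy': 190.9079, 'k1': 0.0183, 'R': [[0.9985, -0.0486, -0.0234], [-0.0476, -0.5884, -0.8072], [0.0255, 0.8071, -0.5899]], 't': [-0.559, -0.0206, 1.3328]}
{'t': 0.1, 'q': array([ 9.99526535e-01,  5.28380335e-01,  1.43380007e+00, -1.45432123e-05,
        1.18141111e+00, -1.78433644e-01]), 'qd': array([ 1.03514537e-05, -3.71163349e-03, -3.41228835e-03,  8.57014089e-04,
        8.10642345e-04, -6.49034420e-05]), 'tau': array([-4.67646132e-04, -4.43307602e+01, -1.78585428e+01, -2.75131115e-04,
        3.91995942e-03, -7.75072124e-06]), 'tcp_pos': array([0.23901681, 0.57714538, 0.40381851]), 'tool_rot': array([ 8.31505733e-01,  5.55515272e-01, -9.13697326e-04,  4.05049054e-04]), 'force': array([ 0.42315943, -0.21792871,  0.48947111]), 'ft_torque': array([-0.00141299, -0.00563417, -0.01479391]), 'finger_gap': 0.9977237982607753}
```

View pics/top0.png

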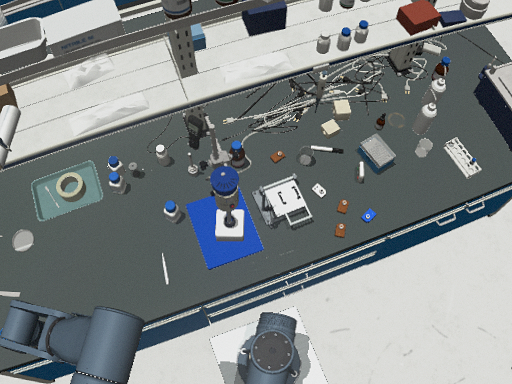

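View pics/side0.png

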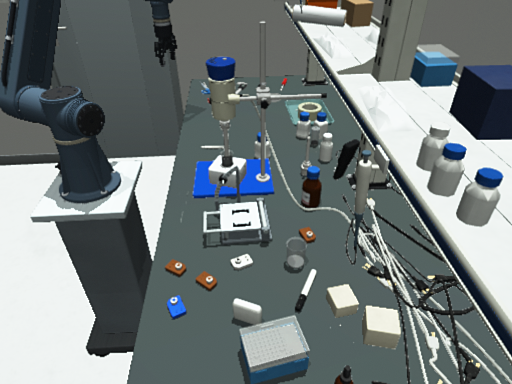

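The aluminium part candidate is at top (319,190) and side (242,262). The look-alikes are brown at top (343,206), (340,230) and (277,156), blue at (369,215), and a white block at (361,172). By the description I choose (319,190), and I'll check it in a close crop.

Run:
```python
import cv2,numpy as np
a=cv2.imread("pics/top0.png")[165:240,245:335]; b=cv2.imread("pics/side0.png")[190:280,195:285]
a=cv2.resize(a,None,fx=6,fy=6,interpolation=cv2.INTER_CUBIC);b=cv2.resize(b,None,fx=6,fy=6,interpolation=cv2.INTER_CUBIC)
cv2.imwrite("pics/a1.png",a);cv2.imwrite("pics/b1.png",b)
```

```text
(no output)
```

View pics/a1.png

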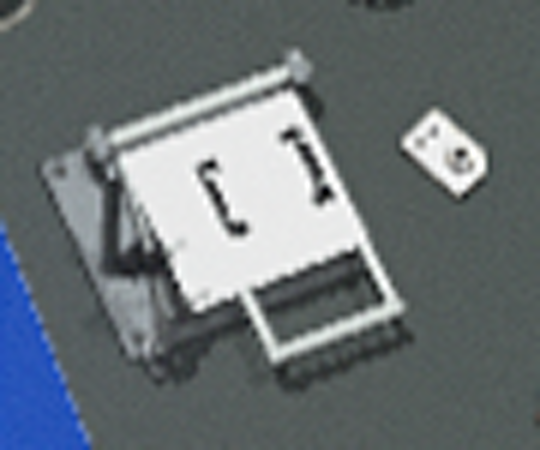

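View pics/b1.png

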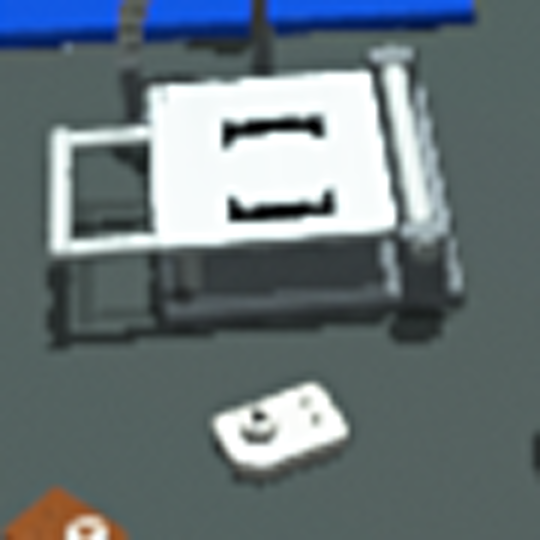

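The crops show the chosen item is an aluminium block with a round boss: boss at top crop (460,158), body centre about (445,150). The table's handle is towards the robot, the hinge away from it, and the arc on the robot's left. Next I'll fit the poses.

```bash
cat > h.py <<'E'
import numpy as np,cv2
from scipy.optimize import least_squares
from station import manip
def proj(c,X):
    X=np.atleast_2d(X); p=X@np.array(c['R']).T+np.array(c['t']); s=p[:,:2]/p[:,2:]
    s=s*(1+c['k1']*(s**2).sum(1,keepdims=True)); return s*[c['fx'],c['fy']]+[c['cx'],c['cy']]
def onplane(c,uv,z):
    f=lambda q: (proj(c,[q[0],q[1],z])[0]-uv)
    return least_squares(f,[0.6,-0.1]).x
def fit(obs,x0,loss='soft_l1'):  # obs: list of (cam, local xyz, uv); returns x,y,yaw
    def f(p):
        cs,sn=np.cos(p[2]),np.sin(p[2]); r=[]
        for c,l,uv in obs:
            r+=list(proj(c,[p[0]+cs*l[0]-sn*l[1],p[1]+sn*l[0]+cs*l[1],l[2]])[0]-uv)
        return r
    s=least_squares(f,x0,loss=loss); return s.x,np.array(f(s.x)).reshape(-1,2)
E
python3 - <<'E'
from h import *
T=manip.camera_info('top');S=manip.camera_info('side')
t=lambda u,v:((u+.5)/6-.5+245,(v+.5)/6-.5+165); s=lambda u,v:((u+.5)/6-.5+195,(v+.5)/6-.5+190)
obs=[(T,(-.065,0,.056),t(266,183)),(S,(-.065,0,.056),s(277,168)),
(T,(-.175,.045,.050),t(276,360)),(T,(-.175,-.045,.050),t(403,308)),
(S,(-.175,.045,.050),s(50,130)),(S,(-.175,-.045,.050),s(50,252)),]
p,r=fit(obs,[.65,-.1,0]);print(p,r.round(1).tolist())
cs,sn=np.cos(p[2]),np.sin(p[2])
for n,l in (('pocket',-.065),('handle',-.170)): print(n,p[0]+cs*l,p[1]+sn*l)
for nm,c,img,pt in (('T',T,'top0',(319,190)),('S',S,'side0',(242,262))):
    im=cv2.imread(f'pics/{img}.png'); g=(im.min(2)>150).astype(np.uint8)
    n,L,st,ce=cv2.connectedComponentsWithStats(g); l=L[pt[1]-3:pt[1]+4,pt[0]-3:pt[0]+4].max()
    print(nm,st[l],ce[l],onplane(c,ce[l],.012))
    ys,xs=np.where(L==l); P=np.array([onplane(c,(x,y),.012) for x,y in zip(xs,ys)])
    w,v=np.linalg.eigh(np.cov(P.T)); print(np.degrees(np.arctan2(v[1,1],v[0,1])),np.sqrt(w*12))
print('boss',onplane(T,t(460,157),.022),onplane(S,s(258,425),.022))
E
```

```text
[ 0.59119096 -0.28284817  0.03583668] [[-0.3, -0.3], [0.2, -0.2], [-0.8, 0.8], [0.5, 0.5], [0.4, 0.7], [-0.0, 0.7]]
pocket 0.5262326985166558 -0.28517705493349427
handle 0.42130011533844614 -0.2889391005935192
T [312 183  14  14 103] [318.7961165  189.81553398] [ 0.52260815 -0.41210623]
-158.64584579427816 [0.03539333 0.05243254]
S [231 254  22  14 190] [241.53684211 260.64210526] [ 0.52214669 -0.41311491]
-161.16948908712732 [0.03787565 0.05358575]
boss [ 0.51178049 -0.4161896 ] [ 0.51168528 -0.42098947]
```

Run:
```python
from h import *
T=manip.camera_info('top');S=manip.camera_info('side')
def tri(a,b):
    s=least_squares(lambda X:np.r_[proj(T,X)[0]-a,proj(S,X)[0]-b],[.5,-.1,.1]);return s.x.round(3),s.fun.round(1)
print('cap',tri((225,172),(220,62)))
print('stand rod top',tri((190,92),(262,24)))
print('mat corners',[onplane(T,p,0).round(3) for p in ((186,203),(234,190),(263,247),(208,268))])
print('white base',onplane(T,(230,224),.03).round(3),onplane(S,(227,170),.03).round(3))
for z in (.3,.35,.4): print(z,onplane(T,(225,172),z).round(3),onplane(S,(220,65),z).round(3))
```

```text
cap (array([ 0.496, -0.051,  0.435]), array([ 1.4,  2.7,  2.5, -1.4]))
stand rod top (array([ 0.655, -0.023,  0.545]), array([  6.8,  20.9,  17. , -10.5]))
mat corners [array([0.655, 0.079]), array([ 0.642, -0.11 ]), array([ 0.388, -0.131]), array([0.383, 0.082])]
white base [ 0.504 -0.046] [0.485 0.012]
0.3 [ 0.574 -0.066] [0.475 0.341]
0.35 [ 0.549 -0.06 ] [0.48  0.182]
0.4 [ 0.523 -0.054] [0.485 0.022]
```

```bash
python3 -m jog '[[[-11,-26,25,-8],[-11,-26,25,-8],[-11,-26,25,-8],[-11,-26,25,-8],[-11,-26,25,-8],[-11,-26,25,-8],[-11,-26,25,-8],[-11,-26,25,-8]]]' 60
```

```text
t: 1.1
tcp_pos: [0.1506, 0.3683, 0.6051]
tool_rot: [1.0, 0.028, -0.0, 0.0]
force: [0.4, 0.7, -0.4]
finger_gap: 0.596
```

```bash
python3 -m jog '[[[51,-28,5,-9.1],[48,-34,5,-9.1],[42,-40,5,-9.1],[36,-46,5,-9.1],[29,-51,5,-9.1],[21,-55,5,-9.1],[7,-57,5,-9.1],[0,-57,5,-9.1]]]'
```

```text
t: 2.1
tcp_pos: [0.3853, -0.0006, 0.6444]
tool_rot: [0.821, -0.571, -0.0, 0.0]
force: [-0.2, -0.4, 0.0]
finger_gap: 0.598
```

```bash
python3 -m jog '[[[0,-55,0,0],[0,-55,0,0],[0,-55,0,0],[0,-55,0,0],[34,-48,-20,0],[34,-48,-20,0],[34,-48,-20,0],[34,-48,-20,0]]]' && python3 -m jog '[[[0,0,-50,0],[0,0,-50,0],[0,0,-50,0],[0,0,-20,0],[0,0,-5,0],[0,0,0,0],[0,0,0,0],[0,0,0,0]]]'
python3 - <<'E'
from h import *
s=manip.sense();c=manip.camera_info('wrist');im=manip.snapshot('wrist');cv2.imwrite('pics/w1.png',im[...,::-1])
import pickle;pickle.dump(c,open('w1.pkl','wb'))
print(s['tcp_pos'],s['tool_rot'],s['force'],c['k1'],c['fx']);C=-np.array(c['R']).T@c['t'];print(C,np.array(c['R'])[2])
l=np.radians(0)
print('part proj',proj(c,[.522,-.4125,.012]),'boss',proj(c,[.5117,-.418,.022]))
E
```

```text
t: 3.1
tcp_pos: [0.5221, -0.4122, 0.5633]
tool_rot: [0.823, -0.569, -0.001, -0.0]
force: [-0.3, -0.5, 0.8]
finger_gap: 0.597
t: 4.1
tcp_pos: [0.5214, -0.4107, 0.3912]
tool_rot: [0.823, -0.569, 0.001, 0.0]
force: [-0.6, 0.9, 1.1]
finger_gap: 0.597
[ 0.52136701 -0.41074137  0.39115511] [ 8.22629729e-01 -5.68576000e-01  1.25608003e-03  2.89307448e-04] [-0.64034967  0.85215695  1.10576861] -0.004105752011586515 310.150512959279
[ 0.58866874 -0.38455245  0.36077964] [-0.26822375 -0.10494554 -0.95762334]
part proj [[258.46651611 162.31849738]] boss [[259.85219901 174.25667822]]
```

View pics/w1.png

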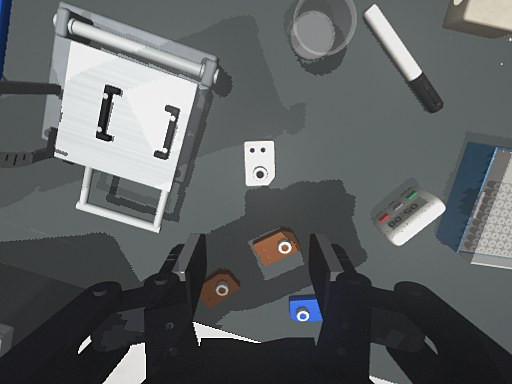

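The wrist view shows the part's block at (244–274, 141–186) with its boss at (260,174), and the table at upper left with lips at about (107,110) and (170,130) and the handle at about (117,218). I'll measure the part by segmentation and view a crop of the table.

Run:
```python
from h import *
import pickle
c=pickle.load(open('w1.pkl','rb'));im=cv2.imread('pics/w1.png')
g=(im.min(2)>120).astype(np.uint8);n,L,st,ce=cv2.connectedComponentsWithStats(g)
m=np.zeros_like(g);l=L[160,256];print(st[l])
m=(L==l).astype(np.uint8);cn=max(cv2.findContours(m,0,2)[0],key=len)[:,0].astype(float)
P=np.array([onplane(c,u,.012) for u in cn])
r=cv2.minAreaRect((P*1000).astype(np.float32));print(r,onplane(c,(260,174.5),.022))
cv2.imwrite('pics/w1c.png',cv2.resize(im[0:240,0:230],None,fx=2.5,fy=2.5,interpolation=cv2.INTER_CUBIC))
p=[.5912,-.2828,.0358]
for l in ((-.085,-.029,.060),(-.045,-.029,.060),(-.085,.029,.060),(-.045,.029,.060),(-.175,.045,.048),(-.175,-.045,.048)):
    print(l,proj(c,[p[0]+np.cos(p[2])*l[0]-np.sin(p[2])*l[1],p[1]+np.sin(p[2])*l[0]+np.cos(p[2])*l[1],l[2]]).round(1))
```

```text
[ 244  141   31   46 1253]
((520.6041259765625, -413.64837646484375), (52.53289031982422, 34.4378662109375), 21.61115837097168) [ 0.51149567 -0.41825568]
(-0.085, -0.029, 0.06) [[159.9 151.5]]
(-0.045, -0.029, 0.06) [[169.9 111.5]]
(-0.085, 0.029, 0.06) [[100.8 132.3]]
(-0.045, 0.029, 0.06) [[108.8  90.8]]
(-0.175, 0.045, 0.048) [[ 76.  206.8]]
(-0.175, -0.045, 0.048) [[158.1 231.4]]
```

View pics/w1c.png

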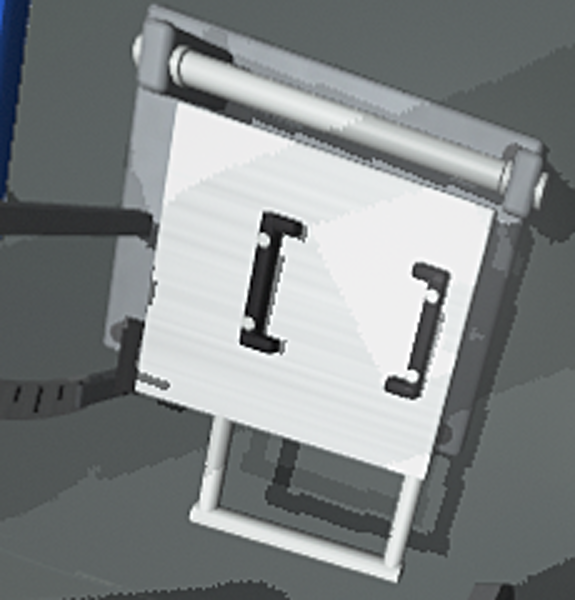

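The crop shows lip screws at (264,240), (249,323), (432,296) and (412,376), bar ends near (193,510) and (400,571), and front table corners at (135,392) and (428,478). I'll fit these and crop the side picture for the arc.

Run:
```python
from h import *
import pickle
c=pickle.load(open('w1.pkl','rb'))
w=lambda u,v:np.array([(u+.5)/2.5-.5,(v+.5)/2.5-.5])
scr=[((1,1),(264,240)),((-1,1),(249,323)),((1,-1),(432,296)),((-1,-1),(412,376))]
oth=[((-.17,.045,.048),(193,510)),((-.17,-.045,.048),(400,571))]
def res(p,full=True):
    x,y,a,sx,sy,hw=p; R=lambda l:[x+np.cos(a)*l[0]-np.sin(a)*l[1],y+np.sin(a)*l[0]+np.cos(a)*l[1],l[2]]
    r=[proj(c,R((-.065+i*sx,j*sy,.061)))[0]-w(*u) for (i,j),u in scr]
    r+=[proj(c,R(l))[0]-w(*u) for l,u in oth]
    r+=[proj(c,R((-.125,s*hw,.052)))[0]-w(*u) for s,u in ((1,(135,392)),(-1,(428,478)))]
    return np.concatenate(r)
s=least_squares(res,[.591,-.283,.036,.017,.032,.06],loss='soft_l1');print(s.x.round(4),res(s.x).reshape(-1,2).round(1).tolist())
x,y,a=s.x[:3]
for n,l in (('pocket',-.065),('handle',-.17)):print(n,x+np.cos(a)*l,y+np.sin(a)*l,np.degrees(a))
im=cv2.imread('pics/side0.png')[140:215,190:285];cv2.imwrite('pics/arc.png',cv2.resize(im,None,fx=7,fy=7,interpolation=cv2.INTER_CUBIC))
```

```text
[ 0.5904 -0.2841  0.0294  0.016   0.0319  0.0677] [[-0.0, -0.6], [-0.5, -0.6], [-0.3, -0.0], [-0.6, -0.2], [-0.1, -0.6], [-0.6, 0.3], [5.9, 1.0], [18.5, 8.1]]
pocket 0.52543970444979 -0.28597012615646106 1.6871235826219875
handle 0.42048522174537817 -0.289061494825726 1.6871235826219875
```

View pics/arc.png

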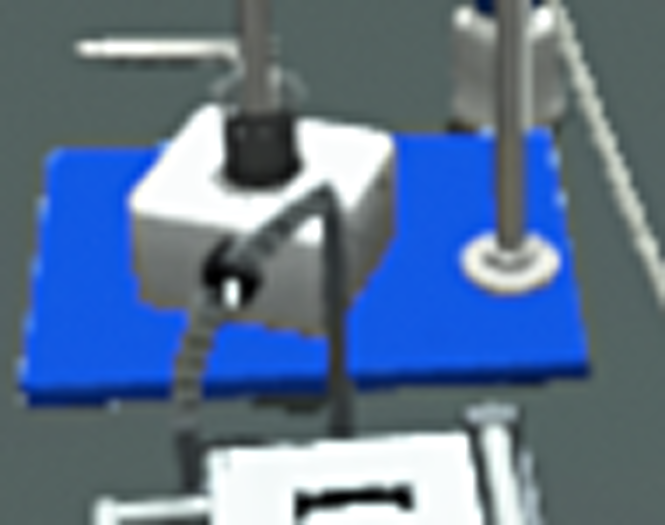

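```bash
python3 -m jog '[[[-1,-3,-40,1],[0,0,-50,0],[0,0,-50,0],[0,0,-40,0],[0,0,-10,0],[0,0,-1,0],[0,0,0,0],[0,0,0,0]]]' 60 40
python3 - <<'E'
from h import *
S=manip.camera_info('side'); x,y,a=.5905,-.2838,.032
for yy in (.07,.08,.09,.1):
    f=lambda q:proj(S,[x-np.cos(a)*q[1]*np.cos(q[0])-np.sin(a)*yy,y-np.sin(a)*q[1]*np.cos(q[0])+np.cos(a)*yy,.048+q[1]*np.sin(q[0])])[0]-[(232.5)/7-.5+190,(285.5)/7-.5+140]
    print(yy,least_squares(f,[.6,.135]).x)
s=manip.sense();print(s['tcp_pos'],s['tool_rot'])
E
```

```text
t: 5.15
tcp_pos: [0.5207, -0.4141, 0.2007]
tool_rot: [0.828, -0.561, 0.002, 0.0]
force: [0.4, 0.3, 0.3]
finger_gap: 0.6
0.07 [0.71277458 0.14516923]
0.08 [0.67529333 0.14093923]
0.09 [0.63555253 0.1369193 ]
0.1 [0.59347876 0.13312846]
[ 0.52070476 -0.41413074  0.20073004] [ 8.27555155e-01 -5.61381621e-01  1.71910655e-03  4.30784373e-04]
```

```bash
python3 -m jog '[[[0,0,-15,0],[0,0,-9,0],[0,0,0,0],[0,0,0,0],[0,0,0,0],[0,0,0,0],[0,0,0,0],[0,0,0,0]]]' && python3 -m jog '[[[0,0,0,0],[0,0,0,0],[0,0,0,0],[0,0,0,0],[0,0,0,0],[0,0,0,0],[0,0,0,0],[0,0,0,0]]]' 0 40
```

```text
t: 6.15
tcp_pos: [0.5202, -0.4136, 0.1749]
tool_rot: [0.828, -0.561, 0.0, 0.0]
force: [0.4, -0.2, -0.6]
finger_gap: 0.597
t: 7.15
tcp_pos: [0.5203, -0.4138, 0.175]
tool_rot: [0.828, -0.561, 0.0, 0.0]
force: [-0.7, -1.0, 4.0]
finger_gap: 0.387
```

```bash
python3 -m jog '[[[0,0,30,0],[0,0,50,0],[0,0,25,10],[1,16,0,10],[1,32,0,10],[1,32,0,10],[1,32,0,10],[1,16,0,10]]]' && python3 -m jog '[[[0,0,0,10.1],[0,0,0,0],[0,0,0,0],[0,0,0,0],[0,0,0,0],[0,0,0,0],[0,0,0,0],[0,0,0,0]]]'
python3 - <<'E'
from h import *
s=manip.sense();c=manip.camera_info('wrist');im=manip.snapshot('wrist');cv2.imwrite('pics/w2.png',im[...,::-1])
import pickle;pickle.dump(c,open('w2.pkl','wb'))
q=s['tool_rot'];print(s['tcp_pos'],np.degrees(2*np.arctan2(q[1],q[0])),s['finger_gap'])
E
```

```text
t: 8.15
tcp_pos: [0.5244, -0.2832, 0.2784]
tool_rot: [0.998, -0.069, -0.002, -0.001]
force: [-0.2, -0.6, -1.1]
finger_gap: 0.38
t: 9.15
tcp_pos: [0.5252, -0.2856, 0.2798]
tool_rot: [1.0, 0.016, 0.0, 0.0]
force: [-0.1, -0.3, -0.9]
finger_gap: 0.38
[ 0.5252008  -0.28560705  0.27976571] 1.7889335992619455 0.3804170023360249
```

View pics/w2.png

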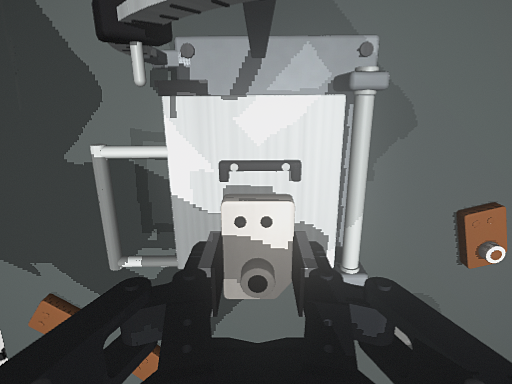

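The part hangs straight in the fingers, boss at (258,280) on the side away from the arc. The far lip's screws are at (235,167) and (286,167), and the index pin runs from (140,45) to (139,82). I'll check the pocket pose with this close view.

Run:
```python
from h import *
import pickle
c=pickle.load(open('w2.pkl','rb'))
a,b=[onplane(c,u,.061) for u in ((235,167),(286,167))]
print(a,b,np.degrees(np.arctan2(*(b-a)[::-1])),np.linalg.norm(b-a))
th=np.radians(1.8);m=(a+b)/2+.0319*np.array([np.sin(th),-np.cos(th)]);print('pocket',m)
# part bottom/top as held: block top far edge corners (top face z = .279765-.1755+.012)
zt=.27977-.175+.012
print('part far corners',[onplane(c,u,zt) for u in ((222,199),(294,199))],'boss top',onplane(c,(258,283),zt+.01))
x,y,aa=m[0]+.065*np.cos(th),m[1]+.065*np.sin(th),th
for uv,r in (((139,82),.135),((140,62),.135),((140,45),.135)):
    f=lambda q:proj(c,[x-np.cos(aa)*r*np.cos(q[0])-np.sin(aa)*q[1],y-np.sin(aa)*r*np.cos(q[0])+np.cos(aa)*q[1],.048+r*np.sin(q[0])])[0]-uv
    print('index',least_squares(f,[.6,.09]).x)
```

```text
[ 0.5089209  -0.25458755] [ 0.54055909 -0.25358511] 1.8147860400532534 0.03165407022455437
pocket [ 0.525742   -0.28597059]
part far corners [array([ 0.50692622, -0.25687077]), array([ 0.53935472, -0.25584318])] boss top [ 0.52431129 -0.29322176]
index [0.57869717 0.07935472]
index [0.61097103 0.08623996]
index [0.62653039 0.09178462]
```

Run:
```python
from h import *
import pickle
c=pickle.load(open('w2.pkl','rb'));g=cv2.imread('pics/w2.png',0)
print('col245 r186-206',g[186:207,245].tolist());print('row230 c214-230',g[230,214:231].tolist(),'c286-302',g[230,286:303].tolist())
print('boss row',g[282,232:284].tolist());print('boss col',g[252:305,258].tolist())
th=np.radians(1.8)
def W(l,o=(.5252,-.2856)): return [o[0]+np.cos(th)*l[0]-np.sin(th)*l[1],o[1]+np.sin(th)*l[0]+np.cos(th)*l[1],.10477+l[2]]
for z in (0,.012):
    print(z,[proj(c,W((sx*.017,sy*.026,z)))[0].round(1).tolist() for sx in(-1,1) for sy in (1,0)])
print('boss',[proj(c,W(l))[0].round(1).tolist() for l in ((0,-.01,.022),(-.008,-.01,.022),(.008,-.01,.022),(0,-.002,.022),(0,-.018,.022))])
```

```text
col245 r186-206 [126, 131, 132, 132, 132, 133, 134, 126, 102, 107, 116, 124, 104, 102, 88, 205, 242, 238, 234, 231, 230]
row230 c214-230 [168, 170, 170, 174, 178, 174, 158, 146, 232, 226, 223, 223, 222, 223, 224, 223, 224] c286-302 [236, 236, 236, 236, 233, 230, 231, 226, 123, 137, 136, 136, 137, 136, 134, 135, 137]
boss row [158, 159, 160, 161, 156, 112, 116, 114, 99, 117, 119, 119, 118, 117, 123, 117, 36, 47, 48, 50, 50, 50, 52, 49, 51, 49, 51, 51, 50, 52, 50, 50, 51, 50, 46, 80, 130, 124, 123, 123, 123, 122, 110, 106, 124, 124, 122, 122, 123, 121, 121, 121]
boss col [133, 129, 131, 131, 133, 125, 87, 84, 86, 87, 89, 89, 88, 91, 90, 91, 123, 133, 130, 130, 129, 129, 135, 61, 49, 52, 52, 52, 52, 51, 51, 50, 49, 50, 49, 49, 47, 47, 46, 43, 55, 122, 119, 117, 116, 112, 163, 103, 99, 101, 100, 101, 100]
0 [[225.6, 197.6], [227.1, 245.5], [294.9, 197.6], [293.1, 245.5]]
0.012 [[223.0, 205.9], [224.8, 257.1], [298.0, 205.9], [295.9, 257.1]]
boss [[260.5, 287.6], [242.9, 287.6], [278.0, 287.6], [260.5, 272.2], [260.4, 302.5]]
```

```bash
python3 -m jog '[[[1,-1.5,-15,0],[0,0,-15,0],[0,0,-8,0],[0,0,-4,0],[0,0,-3,0],[0,0,-3,0],[0,0,-2,0],[0,0,0,0]]]'
python3 - <<'E'
from h import *
s=manip.sense();c=manip.camera_info('wrist');im=manip.snapshot('wrist');cv2.imwrite('pics/w3.png',cv2.resize(im[80:330,130:380,::-1],None,fx=2.2,fy=2.2,interpolation=cv2.INTER_CUBIC))
print(s['tcp_pos'],s['force'],s['ft_torque'])
E
```

```text
t: 10.2
tcp_pos: [0.5262, -0.2871, 0.2298]
tool_rot: [1.0, 0.016, 0.0, 0.0]
force: [0.9, -0.0, -2.3]
finger_gap: 0.386
[ 0.52618734 -0.28708877  0.22975577] [ 0.87822639 -0.04157581 -2.29321457] [-0.01774703 -0.04973034 -0.02542203]
```

View pics/w3.png

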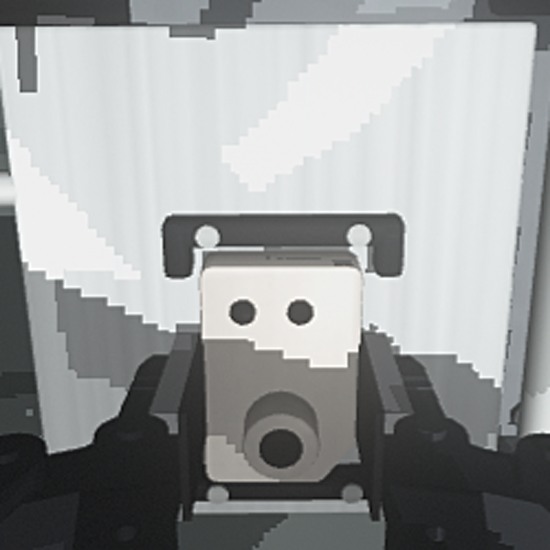

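The part sits between the lips: left and right gaps are about equal (203–362 inside 193–373), and it is clear of both end lips. There is no contact force. I'll lower the last 2 mm, release, and rise.

```bash
python3 -m jog '[[[0,0,-1,0],[0,0,-1,0],[0,0,-0.5,0],[0,0,0,0],[0,0,0,0],[0,0,0,0],[0,0,0,0],[0,0,0,0]]]' && python3 -m jog '[[[0,0,0,0],[0,0,0,0],[0,0,0,0],[0,0,0,0],[0,0,0,0],[0,0,10,0],[0,0,30,0],[0,0,50,0]]]' 60
python3 - <<'E'
from h import *
import pickle
s=manip.sense();c=manip.camera_info('wrist');im=manip.snapshot('wrist');cv2.imwrite('pics/w4.png',im[...,::-1]);pickle.dump(c,open('w4.pkl','wb'))
print(s['tcp_pos'],s['force'],s['ft_torque'])
E
```

```text
t: 11.25
tcp_pos: [0.5262, -0.2871, 0.2272]
tool_rot: [1.0, 0.016, -0.0, 0.0]
force: [-0.6, -0.6, -0.4]
finger_gap: 0.38
t: 12.25
tcp_pos: [0.5257, -0.2868, 0.3171]
tool_rot: [1.0, 0.016, -0.002, -0.001]
force: [0.5, -0.3, -0.5]
finger_gap: 0.6
[ 0.52568786 -0.28679944  0.31710252] [ 0.50373901 -0.34409727 -0.54235088] [-0.04554392 -0.07311386 -0.01925919]
```

View pics/w4.png

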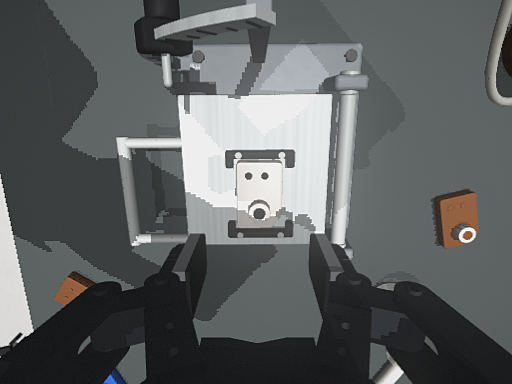

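The picture shows the part lying inside both lips, boss at (259,212) on the -y side, fingers clear, and the index pin at (166,50)–(169,87). Next I'll estimate the index angle from all three views.

Run:
```python
from h import *
import pickle
S=manip.camera_info('side');w2=pickle.load(open('w2.pkl','rb'));w4=pickle.load(open('w4.pkl','rb'))
for f,(r0,r1,c0,c1) in (('w2',(40,92,128,152)),('w4',(48,96,156,182))):
    g=cv2.imread(f'pics/{f}.png',0)
    for r in range(r0,r1,4): print(f,r,g[r,c0:c1].tolist())
th=np.radians(1.8);x,y=.5906,-.2839
def P(a,yy,r=.135): return [x-np.cos(th)*r*np.cos(a)-np.sin(th)*yy,y-np.sin(th)*r*np.cos(a)+np.cos(th)*yy,.048+r*np.sin(a)]
side=lambda u,v:np.array([(u+.5)/7-.5+190,(v+.5)/7-.5+140])
o=[(w2,(139,82)),(w4,(168.5,86)),(S,side(232,302))]
f=lambda q:np.concatenate([proj(c,P(*q))[0]-u for c,u in o])
for oo in (o,o[:2]):
    o=oo;s=least_squares(f,[.6,.08]);print(s.x,s.fun.round(1))
```

```text
w2 40 [22, 23, 17, 15, 18, 14, 16, 11, 13, 13, 16, 17, 18, 24, 26, 25, 26, 28, 28, 28, 32, 30, 31, 31]
w2 44 [47, 45, 87, 88, 87, 90, 95, 98, 88, 204, 182, 166, 141, 112, 31, 16, 19, 23, 23, 23, 26, 25, 28, 24]
w2 48 [61, 51, 136, 174, 186, 191, 202, 222, 214, 194, 184, 173, 153, 124, 77, 61, 64, 68, 71, 67, 69, 70, 72, 70]
w2 52 [71, 65, 80, 168, 181, 188, 197, 214, 224, 200, 190, 178, 162, 136, 100, 59, 66, 67, 66, 70, 68, 68, 70, 86]
w2 56 [100, 96, 91, 149, 174, 185, 192, 205, 225, 212, 193, 182, 172, 149, 118, 67, 80, 82, 82, 81, 79, 71, 42, 35]
w2 60 [98, 97, 95, 100, 168, 182, 189, 198, 215, 222, 200, 189, 177, 159, 134, 95, 44, 46, 49, 49, 49, 48, 49, 51]
w2 64 [98, 99, 96, 94, 152, 176, 187, 193, 207, 226, 209, 193, 182, 170, 145, 112, 70, 101, 102, 101, 102, 98, 101, 94]
w2 68 [98, 98, 98, 95, 102, 171, 184, 190, 201, 218, 219, 199, 189, 176, 157, 129, 81, 99, 100, 100, 100, 101, 100, 102]
w2 72 [99, 99, 99, 96, 92, 158, 177, 188, 195, 210, 225, 207, 193, 182, 166, 141, 105, 72, 102, 99, 102, 102, 57, 64]
w2 76 [99, 99, 99, 98, 95, 111, 172, 186, 191, 202, 219, 217, 200, 18
[... 1267 characters left out ...]
1, 99, 98, 101, 152, 181, 192, 212, 224, 196, 185, 162, 121, 54, 67, 68, 68, 68, 68, 69, 68, 73, 109]
w4 80 [99, 100, 100, 101, 102, 100, 98, 117, 176, 190, 205, 222, 206, 191, 174, 139, 69, 64, 68, 69, 69, 69, 68, 69, 74, 112]
w4 84 [101, 101, 100, 100, 101, 100, 99, 100, 141, 170, 181, 186, 188, 177, 162, 130, 67, 55, 59, 64, 62, 64, 63, 64, 64, 64]
w4 88 [102, 100, 102, 101, 101, 101, 102, 102, 102, 96, 94, 59, 62, 64, 66, 67, 69, 68, 63, 64, 62, 63, 65, 64, 65, 65]
w4 92 [101, 100, 102, 102, 102, 102, 101, 102, 101, 101, 103, 102, 105, 100, 61, 65, 69, 69, 70, 63, 65, 65, 64, 66, 66, 67]
[0.59554993 0.07889449] [ 1.3  1.  -0.8 -1.5 -0.3  1.3]
[0.59268858 0.07887662] [ 1.1  1.  -1.1 -1.4]
```

```bash
python3 -m jog '[[[-40,-1,0,0],[-45,-1,0,0],[-20,-0.5,0,0],[0,0,-25,0],[0,0,-40,0],[0,0,-30,0],[0,0,-15,0],[0,0,-4,0]]]' 30 && python3 -m jog '[[[0,0,0,0],[0,0,0,0],[0,0,0,0],[0,0,0,0],[0,0,0,0],[0,0,0,0],[0,0,0,0],[0,0,0,0]]]' 0 60
```

```text
t: 13.3
tcp_pos: [0.4213, -0.2897, 0.2029]
tool_rot: [1.0, 0.016, -0.0, -0.0]
force: [0.6, 0.5, -0.2]
finger_gap: 0.298
t: 14.3
tcp_pos: [0.4217, -0.2898, 0.2038]
tool_rot: [1.0, 0.016, 0.001, 0.001]
force: [5.0, 2.2, 5.9]
finger_gap: 0.094
```

```bash
python3 -m jog '[[[0.2,0,6.3,0],[0.3,0,6.3,0],[0.6,0,6.3,0],[0.8,0,6.3,0],[1.1,0,6.2,0],[1.2,0,6.2,0],[1.6,0,6.1,0],[1.7,0,6.1,0]]]' && python3 -m jog '[[[2,0.1,6,0],[2.2,0.1,6,0],[2.4,0.1,5.8,0],[2.6,0.1,5.8,0],[2.9,0.1,5.6,0],[3,0.1,5.6,0],[3.3,0.1,5.4,0],[3.4,0.1,5.3,0]]]' && python3 -m jog '[[[0,0,0,0],[0,0,0,0],[0,0,0,0],[0,0,0,0],[0,0,0,0],[0,0,0,0],[0,0,0,0],[0,0,0,0]]]'
python3 - <<'E'
from h import *
import pickle
S=manip.snapshot('side');T=manip.snapshot('top');im=manip.snapshot('wrist');c=manip.camera_info('wrist');pickle.dump(c,open('w5.pkl','wb'))
for n,i in (('s5',S),('t5',T),('w5',im)): cv2.imwrite(f'pics/{n}.png',i[...,::-1])
print(manip.sense()['tcp_pos'])
r=lambda i,f:cv2.resize(i,None,fx=f,fy=f,interpolation=cv2.INTER_CUBIC)
A=r(im,1.0)[:384,:512];B=r(S[160:250,190:285],2.4)[:,:228];
canvas=np.zeros((600,760,3),np.uint8);canvas[:384,:512]=im
b=r(S[155:245,193:278],2.9);canvas[:261,513:513+247]=b[:,:247]
t=r(T[160:225,245:330],3.2);canvas[385:385+208,0:272]=t
cv2.imwrite('pics/fin.png',canvas[...,::-1])
E
```

```text
t: 15.3
tcp_pos: [0.4287, -0.2897, 0.2529]
tool_rot: [1.0, 0.016, -0.0, -0.0]
force: [4.4, 0.0, -3.9]
finger_gap: 0.09
t: 16.3
tcp_pos: [0.4498, -0.2888, 0.2989]
tool_rot: [1.0, 0.016, -0.001, -0.0]
force: [-4.5, -3.7, -1.9]
finger_gap: 0.091
t: 17.3
tcp_pos: [0.4497, -0.2888, 0.2988]
tool_rot: [1.0, 0.016, -0.001, -0.0]
force: [-4.3, -3.4, -0.2]
finger_gap: 0.089
[ 0.44969801 -0.28882467  0.29875392]Traceback (most recent call last):
  File "<stdin>", line 9, in <module>
ValueError: could not broadcast input array from shape (261,246,3) into shape (261,247,3)
```

Run:
```python
import cv2,numpy as np
r=lambda i,f:cv2.resize(i,None,fx=f,fy=f,interpolation=cv2.INTER_CUBIC)
w,s=cv2.imread('pics/w5.png'),cv2.imread('pics/s5.png')
C=np.zeros((600,800,3),np.uint8);C[:384,:512]=w
b=r(s[150:245,193:278],3.3);C[:b.shape[0],515:515+b.shape[1]]=b
cv2.imwrite('pics/fin.png',C)
```

```text
(no output)
```

View pics/fin.png

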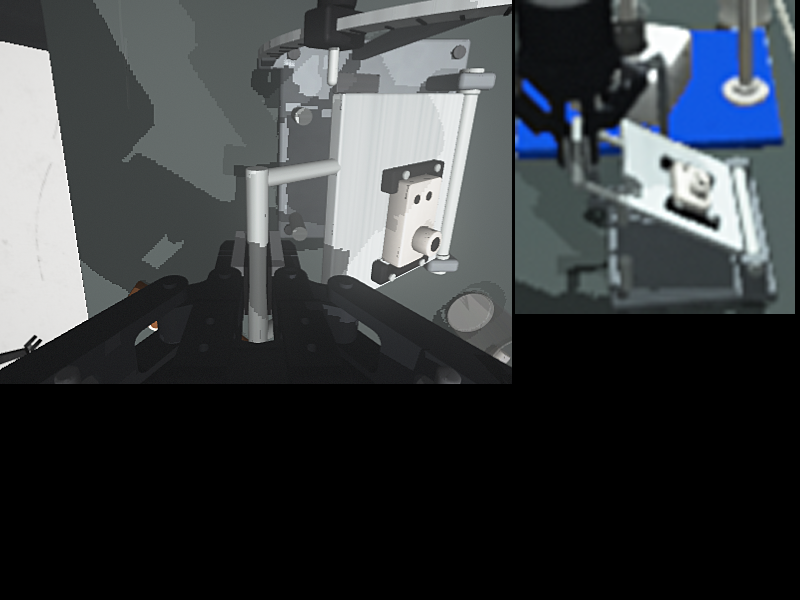

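The part is still between the lips on the raised table, boss on the -y side. The pin is at (333,50)–(333,86), just ahead of the table's front corner at (340,95). I'll check the angle numerically in this view.

Run:
```python
from h import *
import pickle
c=pickle.load(open('w5.pkl','rb'));w2=pickle.load(open('w2.pkl','rb'));w4=pickle.load(open('w4.pkl','rb'));S=manip.camera_info('side')
th=np.radians(1.8);x,y=.5906,-.2839
def P(a,yy,r=.135,h=0):
    X=-r*np.cos(a)+h*np.sin(a); Z=r*np.sin(a)+h*np.cos(a)
    return [x+np.cos(th)*X-np.sin(th)*yy,y+np.sin(th)*X+np.cos(th)*yy,.048+Z]
g=cv2.imread('pics/w5.png',0)
for r in range(48,96,6): print(r,g[r,322:386:2].tolist())
f=lambda q:proj(c,P(*q))[0]-(333.5,85)
print('w5 only',least_squares(f,[.6,.08]).x)
side=np.array([232.5/7-.5+190,302.5/7-.5+140])
o=[(w2,(139.3,83)),(w4,(168,85)),(S,side),(c,(333.5,85))]
F=lambda q:np.concatenate([proj(k,P(*q))[0]-u for k,u in o]);s=least_squares(F,[.6,.08]);print('all',s.x,s.fun.round(1))
for a in (.55,.592,.63): print(a,'ptr',proj(c,P(a,.079,.129)).round(1),'pin',proj(c,P(a,.079)).round(1),'bar',proj(c,P(a,.045,.17)).round(1),'screws',[proj(c,P(a,sy*.0319,.065+sx*.016,.013)).round(1).tolist()[0] for sx in(1,-1) for sy in (1,-1)])
```

```text
48 [34, 36, 41, 55, 106, 128, 148, 130, 204, 38, 48, 47, 47, 45, 45, 47, 48, 52, 51, 60, 63, 63, 62, 63, 61, 62, 64, 62, 64, 64, 65, 65]
54 [161, 158, 159, 125, 170, 215, 237, 225, 186, 160, 161, 160, 162, 146, 84, 63, 64, 65, 64, 64, 64, 65, 65, 64, 67, 65, 62, 55, 92, 172, 178, 185]
60 [159, 187, 188, 97, 180, 220, 236, 224, 174, 162, 161, 164, 79, 88, 92, 88, 87, 87, 88, 114, 149, 154, 165, 163, 160, 159, 157, 157, 156, 154, 152, 179]
66 [158, 188, 191, 99, 190, 226, 236, 223, 152, 163, 154, 91, 93, 92, 93, 94, 93, 93, 91, 118, 160, 159, 159, 159, 158, 157, 157, 158, 158, 158, 157, 159]
72 [162, 163, 158, 126, 198, 230, 233, 221, 106, 94, 89, 97, 89, 97, 91, 91, 93, 123, 169, 166, 166, 165, 165, 164, 163, 161, 160, 162, 161, 159, 158, 156]
78 [159, 162, 150, 146, 205, 235, 230, 209, 106, 109, 110, 109, 108, 109, 109, 110, 111, 108, 100, 101, 101, 101, 101, 101, 101, 102, 101, 101, 97, 167, 159, 160]
84 [160, 166, 167, 107, 152, 182, 174, 98, 108, 110, 110, 110, 110, 111, 111, 109, 101, 102, 102, 102, 102, 102, 103, 104, 102, 102, 103, 104, 111, 165, 160, 161]
90 [164, 164, 165, 170, 87, 86, 85, 100, 111, 112, 113, 104, 104, 102, 105, 104, 103, 104, 104, 104, 104, 106, 104, 105, 106, 105, 106, 104, 137, 162, 161, 162]
w5 only [0.61960801 0.07794881]
all [0.61240485 0.07856494] [ 2.7  0.7  1.3  0.1  0.1  0.8 -1.6 -1.4]
0.55 ptr [[328.   83.4]] pin [[318.3  83.1]] bar [[252.6 164.4]] screws [[403.1, 174.4], [388.8, 275.4], [435.7, 167.8], [419.7, 261.6]]
0.592 ptr [[336.7  83. ]] pin [[327.3  82.7]] bar [[261.7 167.5]] screws [[409.4, 175.5], [394.3, 277.8], [439.7, 168.3], [423.1, 262.7]]
0.63 ptr [[345.3  82.7]] pin [[336.2  82.3]] bar [[271.2 170.5]] screws [[415.3, 176.5], [399.5, 279.9], [443.3, 168.8], [426.3, 263.6]]
```

Within this one view the table reads about 0.04 rad below the pin: the pointer's tip is partly behind it. The absolute fits give an index of 0.61–0.635 against 0.592 for the table. I'll raise by about 0.033 rad.

```bash
python3 -m jog '[[[0.8,0,1.2,0],[0.8,0.1,1.2,0],[0.8,0,1.1,0],[0.8,0,1.1,0],[0,0,0,0],[0,0,0,0],[0,0,0,0],[0,0,0,0]]]'
python3 - <<'E'
from h import *
s=manip.sense();im=manip.snapshot('wrist')[...,::-1];sd=manip.snapshot('side')[...,::-1]
print(s['tcp_pos'],s['force'],np.arcsin((s['tcp_pos'][2]-.2038)/.17))
r=lambda i,f:cv2.resize(i,None,fx=f,fy=f,interpolation=cv2.INTER_CUBIC)
C=np.zeros((600,800,3),np.uint8);b=r(im[30:120,290:400],5);C[:450,:550]=b;d=r(im[130:300,350:470],2);C[:340,555:795]=d
cv2.imwrite('pics/fin2.png',C)
E
```

```text
t: 18.45
tcp_pos: [0.4528, -0.2887, 0.3032]
tool_rot: [1.0, 0.016, -0.002, -0.0]
force: [-4.1, -5.1, -0.9]
finger_gap: 0.089
[ 0.45275379 -0.2887139   0.30318379] [-4.06890885 -5.06902137 -0.90058601] 0.6243999465224218
```

View pics/fin2.png

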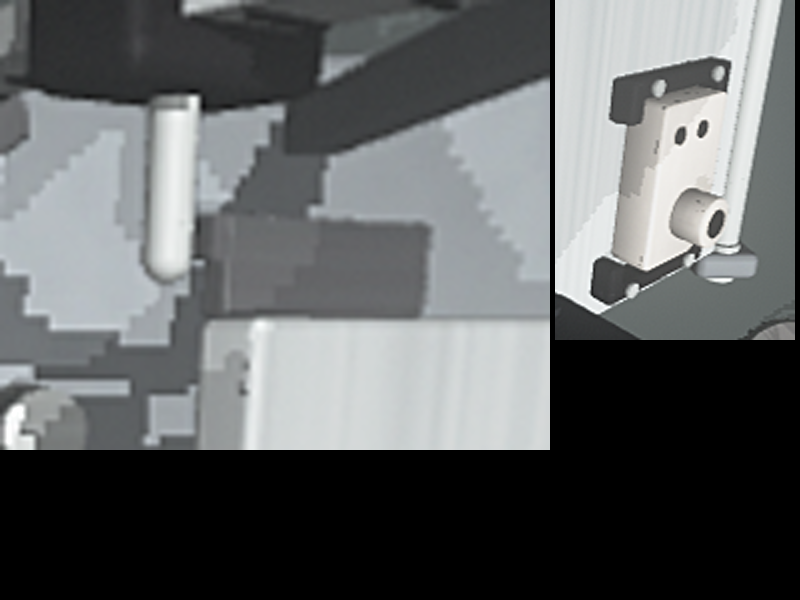

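The pointer's end face spans crop x of about 195–232 (mid 213), and the pin axis is at 170. That 43 crop px (8.6 px) offset is close to the 9 px predicted when the two angles match, and the part lies between its lips, boss up. I'll hand in.

```bash
python3 -c "
from station import manip
s=manip.sense();print(s['t'],s['tcp_pos'],s['finger_gap']);print(manip.sign_off())"
```

```text
18.55 [ 0.45276118 -0.28872075  0.30322208] 0.08323531062003686
the job is handed in; nothing more can be done
None
```

I put the aluminium part in the pocket with its boss up and the boss end away from the arc. I then lifted the table by its handle bar and handed the job in at 18.55 s with the gripper still holding it. The sign-off gave no verdict.

- **Table angle:** the gripper height put the table at about 0.624 rad. In the last close-up the pointer-to-pin offset was 8.6 px against the 9 px predicted at equal angles, so the match looks good to about 0.01–0.02 rad.
- **Index estimates:** these did not fully agree. The wrist views before the lift gave 0.59, the fit of all views 0.61, and the reading relative to the table 0.635. I raised the table once, by about 0.033 rad, because of this. The widest disagreement with the final angle is about 0.03 rad, inside the 0.07 rad limit.
- **Part:** the last picture shows it lying flat between both lips, clear of the fingers. Before I placed it, the wrist view disagreed by about 2 mm on where it sat in the grip. I took an intermediate value, and it went in with no contact force.
- **Bystanders:** I kept the arm clear of the index, bottles and beaker, and the pictures I viewed showed no sign of contact. I did not measure their positions again at the end.

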